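# Set the browning wheel of a boxed-in toaster and start it

## Task

Get the toast going: stand the bottle that is in front of the toaster's controls aside, well clear of the front of the toaster, then roll the toaster's black browning thumbwheel round until its white line points at the big orange dot, and then press the lever down until it catches. Keep every bottle upright and leave the other two bottles, the tin and the tomato where they are.

Things in the scene. Friction and masses are not known exactly. Their poses are not given: they have to be found in the camera images.
- toaster: Fixed two-slice toaster, 260 long x 170 wide x 178 high, steel flanks, cream control end. Origin under its centre; x from the control end (x -130) to the far end, y to the left for one facing the controls, z up. The control end is a deck 165 high, x -130 to -56; bread stands out of the slots behind it up to 203. Round the wheel 15 dots, 15 deg apart: small brown ones, the eleventh big and orange.
- toaster_front (a point): Middle of the lower front edge of the toaster's control end (toaster frame x -130, y 0, z 0).
- wheel_hub (a point): Centre of the black thumbwheel's top face, on its upright axis (toaster frame x -108, y +30, z 168). A disc of radius 38, z 152 to 168, with 24 upright ridges round the edge (10 apart, 4.4 wide, 2.2 proud), sunk in the deck; its front sticks out 16 past the front face, over 54 deg either side of straight ahead, in free air. Push a ridge sideways there, or press lightly and drag.
- wheel_line (a point): Outer end of the white line on the wheel's top face, 36.5 from the wheel axis; it turns with the wheel.
- orange_dot (a point): Top of the big orange dot (8 in diameter) on the deck, 47.5 from the wheel axis, 45 deg to the right of straight back.
- browning_wheel (a joint): Angle of the thumbwheel, rad, 0 (line at first dot, left front) to 3.665 (last dot, right front), growing clockwise from above: moving its front edge to the toaster's left (+y) makes it grow. Clicks every 0.2618 rad, one dot each, centring itself when let go; a click takes about 2 N at the edge. On the orange dot at 2.618. Starts at 0 to 1.35, perhaps between stops.
- toast_lever (a joint): Travel of the lever, m: 0 up, 0.035 at the bottom stop; the slices go down with it. A spring pushes it up with 3 to 4 N; about half way a catch adds up to 9 N. Pressed past 0.031 it is caught and rests near 0.029 when let go; let go too early it springs back.
- lever_pad (a point): Middle of the top of the lever's black tab, moving with it; when up at toaster frame x -153, y -50, z 138. The tab is 20 (x) x 36 (y) x 12 high, 13 to 33 in front of the front face, free above.
- sauce_bottle: Sauce bottle with gold cap and white label, 62 in diameter, 238 high, 0.5 kg; origin at the centre of its foot, z up. It tapers evenly from 62 wide at 124 high to 29 at the top of the cap; about 34 wide at 220.
- dish_soap: Green washing-up bottle, foot 50 (x) x 79 (y), 250 high, 0.32 kg; origin at the centre of its foot, z up. Its round collar, 34 in diameter, lies 216 to 233 high; the body widens slowly below it, the nozzle above is 19 in diameter.
- pump_bottle: White pump soap bottle with green band, 65 (x) x 80 (y) x 182 high, 0.34 kg; origin under its middle, z up. The round pump head, 28 in diameter, lies 168 to 182 high at x 0, y -7; its spout runs to +y as far as y 40. Below the head a stem 12 wide, from 155 to 130 a collar 32 wide, below 130 the body (x -32 to 32, y -39 to 24).
- tuna_tin: Round tuna tin with gold bands, 85 in diameter, 37 high, a bystander; origin at the centre of its underside.
- tomato: Red tomato, 62 in diameter, a bystander; origin at its underside.

How it is judged (in metres and radians):
On the way, in this order (a step that is already met when the one before it is completed fails the run):
1. no bottle stands within 10 cm of the middle of the toaster's front edge, and all three stand upright on the worktop, the lever still up (horizontal distance between each of sauce_bottle, dish_soap, pump_bottle and toaster_front above 0.1 m and height (world z) of each of sauce_bottle, dish_soap, pump_bottle below 0.008 m and angle between each of sauce_bottle, dish_soap, pump_bottle's own z axis and vertical below 0.1 rad and linear speed of each of sauce_bottle, dish_soap, pump_bottle below 0.02 m/s and value of joint toast_lever below 0.01 m), for 0.2 s.
2. the wheel rests with its line on the orange dot, the lever still up (value of joint browning_wheel between 2.518 and 2.718 rad and velocity of joint browning_wheel between -0.1 and 0.1 rad/s and value of joint toast_lever below 0.01 m and contact force between the fingers and browning_wheel below 0.5 N), for 0.2 s.
3. the lever is down (value of joint toast_lever above 0.026 m), for 0.2 s.
At the end, for the whole second after the job is handed in: The white line is on the orange dot (within 0.10 rad), the lever is caught down (over 26 mm), all bottles stand at rest upright (within 0.1 rad) on the worktop, over 10 cm from the middle of the toaster's front edge; tin within 4 cm and tomato within 6 cm of their starts (value of joint browning_wheel between 2.518 and 2.718 rad and value of joint toast_lever above 0.026 m and horizontal distance between each of sauce_bottle, dish_soap, pump_bottle and toaster_front above 0.1 m and height (world z) of each of sauce_bottle, dish_soap, pump_bottle below 0.008 m and angle between each of sauce_bottle, dish_soap, pump_bottle's own z axis and vertical below 0.1 rad and linear speed of each of sauce_bottle, dish_soap, pump_bottle below 0.02 m/s and distance of tuna_tin from where it was at the start of the episode below 0.04 m and distance of tomato from where it was at the start of the episode below 0.06 m); the robot touches nothing.
It fails at once if a bottle or the tin tips over (more than 0.5 rad) (angle between any of sauce_bottle, dish_soap, pump_bottle, tuna_tin's own z axis and vertical above 0.5 rad).
It fails at once if a second bottle is moved (two of the three more than 4 cm from where they began) (distance of each of dish_soap, sauce_bottle from where it was at the start of the episode above 0.04 m or distance of each of pump_bottle, sauce_bottle from where it was at the start of the episode above 0.04 m or distance of each of pump_bottle, dish_soap from where it was at the start of the episode above 0.04 m).
It fails at once if the tin is moved more than 4 cm or the tomato more than 6 cm (distance of tuna_tin from where it was at the start of the episode above 0.04 m or distance of tomato from where it was at the start of the episode above 0.06 m).
It also fails if it takes over 72 s, if anything falls off the work surface, if the arm or the gripper's body presses on something with over 40 N, if the wrist force passes 120 N, or if a joint passes its speed limit or range.

## Robot

A 7-joint arm with a two-finger parallel gripper is mounted at the origin on a cart in front of the work surface, level with it; the furniture and walls round the work are solid. World frame = base frame: x ahead of the robot, y to its left, z up, the work surface at z = 0. Lengths are in mm, angles in rad, forces in N, time in s.
With the tool pointing down it reaches from about 425 to 875 mm from the base axis. Payload 4.7 kg.
Tool frame: the origin (TCP) lies on the front face of the gripper's body, between the roots of the fingers; the fingertips stand 70 mm ahead of it and the grasp point (between the pads) lies 51 mm ahead of it; z points along the fingers, y is the line along which they close (so a half turn about z gives the same grasp; the last joint's range is limited). The gripper opens to 87 mm and grips with 3 to 60 N. Pads are 19 mm wide; open, the fingers measure 117 mm over their backs; the gripper's body (75 mm by 190 mm) begins 51 mm behind the grasp point.
Start: joints at [1.362, 0.321, -0.07, 1.45, 0.023, 1.371, -0.057], TCP at [143.604, -633.953, 292.287] pointing down, gripper open.
Joint ranges: [-2.86, 2.86], [-0.3, 2.09], [-1.38, 1.24], [0.06, 2.45], [-1.56, 4.7], [0.09, 2.05], [-2.69, 2.69]. Speed limits (rad/s): [2.57, 2.57, 3.14, 3.14, 3.14, 3.14, 3.14].

## Interface

Orientations are given as a unit quaternion [x, y, z, w].
In Python, from cell import env, job, readout, capture, camera_info gives the robot as it stands (env), with the cameras as plain functions, the job (job) and the readings (readout).
- The arm moves only by the shell command python3 drive.py [FORCE], which reads ROWS from standard input. ROWS is a JSON list of rows, 1 to 12 of them, each of 7 numbers: dx, dy, dz in shares of 600 mm (1.0 is 600 mm), then a rotation vector rx, ry, rz in a scale on which 1.0 is 4 rad, then the opening from 0.0 (shut) to 1.0 (fully open); each row is the pose to reach, as a shift and turn from the pose commanded when the command began, along the tool's axes at that moment; what a row does not reach only later rows make up. A row lasts 1/12 s, in which the tool goes at most 41.7 mm and 0.125 rad, less where a joint would pass 70% of its speed; a pose out of reach is approached as far as the arm can. The fingers move at their own pace and stop on an object; FORCE is the grip in N (left out, the last holds). Time passes only in rows, so rows that do not move let the fingers close. It prints the time, the measured TCP pose, the force, the opening and the grip force at its end. Shift and turn numbers lie between -1 and 1, and a call with a number outside is refused. Input that does not fit is refused with a message, and nothing moves.
- readout.sense(): the state, without advancing time (a new reading comes with each control period).
- capture(name): name is "scene" or "top"; returns the picture (420x560x3 uint8, blue, green, red); there is no depth.
- camera_info(name): a dict with "fx", "fy", "cx", "cy" (pixels), "k1" (the pictures are not rectified: a ray, as slopes to the right and down, at radius r is drawn at 1 + k1 r^2 times it, then the intrinsics apply), "origin" and "rotation" of the camera in the world. Camera axes: x right, y down, z forward; pixel columns grow to the right and rows downward; lengths in mm; the calibration is good to about 2 mm. A picture is of the moment at which its call begins. camera_info takes no time and is no camera call.
- job.sign_off(): hands the job in; it is judged then, once.
The state is a dict: "time": time; "q": joint angles; "joint_vel": joint speeds; "tau": joint torques, N m; "ee_pos": TCP position; "tool_rot": TCP orientation; "wrist_force": force on the tool from outside, world axes, zero at the start; "ft_torque": the same for the moment, N m; "opening": opening from 0.0 (shut) to 1.0 (fully open); "grasp_force": force on a finger pad.
Only numpy, scipy, OpenCV 4.12 (cv2) and the standard library are available. Lean on these libraries where they do the work, as an engineer would, in place of code of your own. Each camera call takes 0.05 s, during which the arm holds its last target. There are 200 camera calls.

## Working session

There is one attempt and no reset: what is moved stays moved. The work goes in short steps, Python scripts to look and compute and a shell command to move; the robot and the scene stay as the last step left them, time stands still between calls to the robot, and variables do not carry over. Pictures are saved under pics/ and viewed, at most 11 in all, crops included, and the job is handed in when it is done.

```bash
ls; mkdir -p pics; python3 - <<'E'
from cell import env, job, readout, capture, camera_info
import cv2
for n in("scene","top"):
    cv2.imwrite(f"pics/{n}0.png",capture(n)); print(n,camera_info(n))
s=readout.sense();print(s["time"],s["ee_pos"],s["tool_rot"],s["wrist_force"])
E
```

```text
cell.py
drive.py
pics
scene {'fx': 400.42221415520345, 'fy': 400.42221415520345, 'cx': 273.3287069810598, 'cy': 206.88847221311664, 'k1': -0.0697699443762956, 'origin': array([ 11.32842301, 381.11994905, 844.54340137]), 'rotation': array([-0.45067002,  0.82222738, -0.3004772 ,  0.17479167])}
top {'fx': 445.3028765057539, 'fy': 445.3028765057539, 'cx': 285.61907704434793, 'cy': 211.1057342374586, 'k1': -0.07259700895607485, 'origin': array([ 339.95936217,   49.66768641, 1433.00864496]), 'rotation': array([-0.70194376,  0.70847989, -0.04748266,  0.05546721])}
0.1 [ 143.50490776 -633.58656808  291.29809888] [ 9.93798206e-01  1.11195484e-01 -1.47919326e-04 -8.17293762e-04] [0.19024068 0.2790394  0.24910202]
```

View pics/scene0.png

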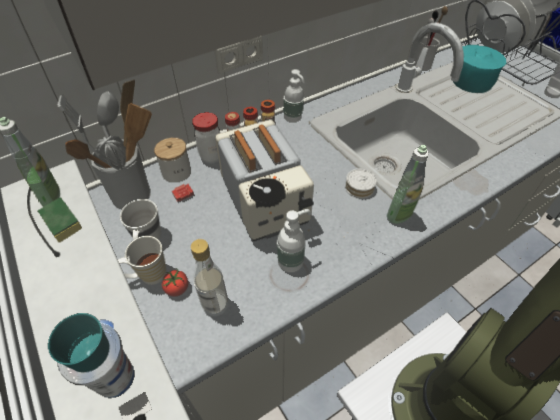

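View pics/top0.png

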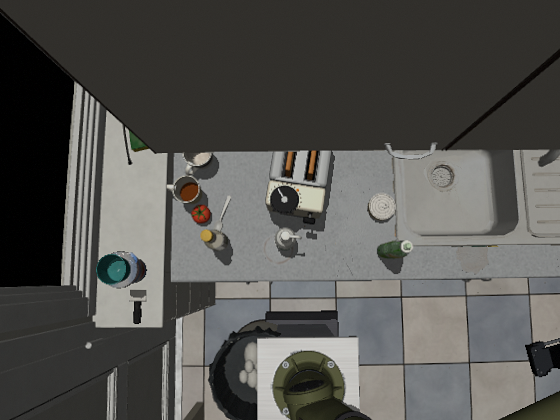

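Scene: the pump bottle stands before the toaster (scene ~(291,245), top ~(285,238)), with the sauce left (scene (205,280), top (210,238)) and the dish soap right (scene (408,190), top (395,248)). I'll enlarge the important parts.

```bash
python3 - <<'E'
import cv2,numpy as np
s=cv2.imread("pics/scene0.png")[110:310,205:335];t=cv2.imread("pics/top0.png")[145:275,255:345]
a=cv2.resize(s,None,fx=3,fy=3,interpolation=2);b=cv2.resize(t,None,fx=4.4,fy=4.4,interpolation=2)
o=np.zeros((600,800,3),np.uint8);o[:,:390]=a;o[:572,395:395+396]=b
cv2.imwrite("pics/zoom.png",o)
E
```

```text
(no output)
```

View pics/zoom.png

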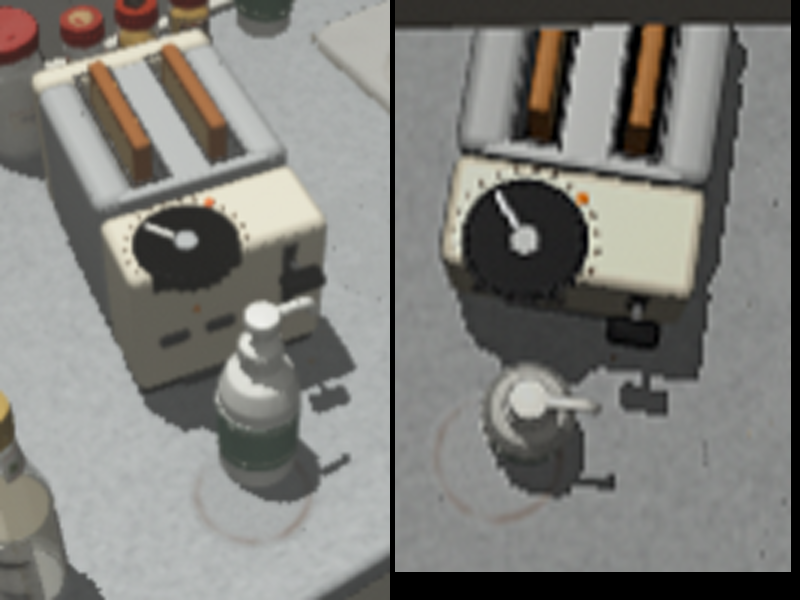

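Zoom: the line points left-back in both. Hub is at scene ~(266.7,190) and top ~(284.3,199.5), and the pump head at scene ~(292.7,215.3) and top ~(285.7,236). The spout points right (image). Now I'll measure.

```bash
cat > h.py <<'E'
import cv2,numpy as np
from scipy.spatial.transform import Rotation as R
from cell import env, job, readout, capture, camera_info
def ray(n,p):
    c=camera_info(n);K=np.array([[c["fx"],0,c["cx"]],[0,c["fy"],c["cy"]],[0,0,1]])
    u=cv2.undistortPoints(np.array(p,float).reshape(-1,1,2),K,np.array([c["k1"],0,0,0.]))[:,0]
    d=R.from_quat(c["rotation"]).apply(np.c_[u,np.ones(len(u))])
    return c["origin"],d/np.linalg.norm(d,axis=1)[:,None]
def plane(n,p,z):
    o,d=ray(n,p);return o+d*((z-o[2])/d[:,2])[:,None]
def tri(ps,pt):
    (a,d),(b,e)=ray("scene",ps),ray("top",pt);d=d[0];e=e[0]
    st=np.linalg.lstsq(np.c_[d,-e],b-a,rcond=None)[0];p=a+st[0]*d;q=b+st[1]*e
    return (p+q)/2,np.linalg.norm(p-q)
def cen(m,lo=None):
    n,l,s,c=cv2.connectedComponentsWithStats(m.astype(np.uint8));i=1+np.argmax(s[1:,4]);return c[i],s[i,4],(l==i)
E
python3 - <<'E'
from h import *
np.set_printoptions(precision=1,suppress=True)
I={n:cv2.imread(f"pics/{n}0.png") for n in("scene","top")}
def box(m,x0,y0,x1,y1):
    k=np.zeros(m.shape,bool);k[y0:y1,x0:x1]=1;return m&k
O={};W={};P={};H={}
B={"scene":(235,170,300,215),"top":(262,178,305,218)}
PB={"scene":(282,205,300,222),"top":(278,228,290,244)}
for n in I:
    f=I[n].astype(int);b,g,r=f[...,0],f[...,1],f[...,2];v=f.max(2)
    oo=box((r>150)&(r-b>90)&(r-g>60),B[n][0],B[n][1]-8,B[n][2],B[n][3]);O[n],a,_=cen(oo);print(n,"orange",O[n],a)
    c,a,m=cen(box(v<60,*B[n]));k=cv2.findContours(m.astype(np.uint8),0,1)[0][0]
    pts=plane(n,k[:,0],168)[:,:2].astype(np.float32);print("wheel",c,a,cv2.minEnclosingCircle(pts))
    h=box((f.min(2)>120),*((257,183,275,198) if n=="scene" else (276,188,292,206)));H[n],a,m=cen(h);print("hub+line",H[n],a)
    print("pts",np.argwhere(m)[:,::-1].tolist())
    P[n],a,m=cen(box(f.min(2)>(170 if n=="top" else 160),*PB[n]));print("pump",P[n],a)
print("orange",tri(O["scene"],O["top"]),plane("top",O["top"],165),plane("scene",O["scene"],165))
print("pump",tri(P["scene"],P["top"]),plane("top",P["top"],182),plane("scene",P["scene"],182))
print("spout",tri((308.3,211.3),(301.1,237.7)))
print("hub",tri((266.7,190),(284.3,199.5)))
f=I["top"].astype(int);m=box((f[...,2]-f[...,0]>15)&(f.min(2)>120),255,170,335,225)
c,a,m=cen(m);k=max(cv2.findContours(m.astype(np.uint8),0,1)[0],key=len)
p=plane("top",k[:,0],165)[:,:2].astype(np.float32);r=cv2.minAreaRect(p);print("deck",a,r,cv2.boxPoints(r))
E
```

```text
scene orange [274. 177.] 5
wheel [267.5 193.2] 662 ((555.452880859375, 72.3926010131836), 45.611549377441406)
hub+line [264.3 188.7] 52
pts [[257, 185], [257, 186], [258, 186], [259, 186], [260, 186], [257, 187], [258, 187], [259, 187], [260, 187], [261, 187], [262, 187], [265, 187], [266, 187], [267, 187], [268, 187], [259, 188], [260, 188], [261, 188], [262, 188], [264, 188], [265, 188], [266, 188], [267, 188], [268, 188], [269, 188], [262, 189], [263, 189], [264, 189], [265, 189], [266, 189], [267, 189], [268, 189], [269, 189], [270, 189], [263, 190], [264, 190], [265, 190], [266, 190], [267, 190], [268, 190], [269, 190], [270, 190], [264, 191], [265, 191], [266, 191], [267, 191], [268, 191], [269, 191], [265, 192], [266, 192], [267, 192], [268, 192]]
pump [292.3 214.7] 89
top orange [297.5 189.5] 4
wheel [285.5 202.6] 724 ((544.3546142578125, 57.52619552612305), 59.234825134277344)
hub+line [282.7 196.8] 43
pts [[278, 188], [278, 189], [278, 190], [279, 190], [279, 191], [279, 192], [280, 192], [280, 193], [281, 193], [281, 194], [281, 195], [282, 195], [282, 196], [283, 196], [2
[... 198 characters left out ...]
9], [286, 199], [282, 200], [283, 200], [284, 200], [285, 200], [286, 200], [282, 201], [283, 201], [284, 201], [285, 201], [286, 201], [284, 202]]
pump [285.  234.9] 52
orange (array([589. ,  28.5, 166.6]), np.float64(0.6062864489577299)) [[589.1  28.3 165. ]] [[590.5  27.9 165. ]]
pump (array([455.9,  65.7, 185.1]), np.float64(0.9993754209161904)) [[455.8  65.4 182. ]] [[458.3  64.6 182. ]]
spout (array([450.9,  22.7, 172.7]), np.float64(7.581879297422106))
hub (array([559.4,  67. , 170.1]), np.float64(0.701280859585567))
deck 591 ((565.0883178710938, 1.8394088745117188), (95.87364196777344, 67.65288543701172), 81.11095428466797) [[524.3 -40.3]
 [591.1 -50.7]
 [605.9  44. ]
 [539.1  54.4]]
```

```bash
cat >> h.py <<'E'
def to(x,y,z,ya,p=None,rot=None):
    """tool-axis shift and rz that bring TCP to x,y,z, tool y at world angle ya deg, tool down"""
    s=readout.sense();Rt=R.from_quat(s["tool_rot"]);d=Rt.inv().apply(np.array([x,y,z])-s["ee_pos"])
    a=np.radians(ya);Y=np.array([np.cos(a),np.sin(a),0]);Z=np.array([0,0,-1.]);T=R.from_matrix(np.c_[np.cross(Y,Z),Y,Z])
    print("t",s["time"],"pos",s["ee_pos"].round(1),"shift",d.round(1),"rot",(Rt.inv()*T).as_rotvec().round(3),"f",s["wrist_force"].round(1),"op",round(s["opening"],3),"grip",round(s["grasp_force"],1))
E
python3 - <<'E'
from h import *
np.set_printoptions(precision=1,suppress=True)
f=cv2.imread("pics/top0.png").astype(int)
def comp(m,b,z):
    k=np.zeros(m.shape,bool);k[b[1]:b[3],b[0]:b[2]]=1;c,a,mm=cen(m&k)
    q=max(cv2.findContours(mm.astype(np.uint8),0,1)[0],key=len)
    p=plane("top",q[:,0],z)[:,:2].astype(np.float32);return c,a,p
b,g,r=f[...,0],f[...,1],f[...,2]
for nm,m,bx,z in(("bread1",(r-b>60)&(r>90),(280,145,303,182),203),("bread2",(r-b>60)&(r>90),(303,145,325,184),203),("cream",(r-b>12)&(f.min(2)>90)&(r<240),(258,175,335,225),165)):
    c,a,p=comp(m,bx,z);print(nm,a,cv2.minAreaRect(p))
hub=plane("top",[(284.1,199)],168)[0];tip=plane("top",[(278,188)],168)[0];print("hub",hub,"line ang",np.degrees(np.arctan2(*(tip-hub)[1::-1])),np.hypot(*(tip-hub)[:2]))
print("scene hub/tip",plane("scene",[(267,189.6),(257,185.8)],168))
print("lever pad top",plane("top",[(255+(633-395)/4.4,145+333/4.4)],138),"tri",tri((205+303/3,110+273/3),(255+(633-395)/4.4,145+328/4.4)))
print("sauce cap",tri((200,246),(207,235)),"soap tip",tri((422,150),(407,246)))
print("tin",plane("top",[(381,206)],37),"tomato",plane("top",[(201,215)],31),"counter edge",plane("top",[(300,279)],0),"cab edge ray",plane("top",[(300,151)],600))
to(456,66,370,-6.6)
E
```

```text
bread1 82 ((666.11962890625, 53.382572174072266), (12.647290229797363, 51.81156921386719), 80.21842193603516)
bread2 110 ((660.98876953125, -12.28726577758789), (13.231636047363281, 66.14774322509766), 81.03890228271484)
cream 844 ((570.68359375, 35.86619567871094), (166.3946075439453, 72.26339721679688), 80.68482208251953)
hub [561.   67.3 168. ] line ang 28.168489084003077 36.86735656663782
scene hub/tip [[562.   65.  168. ]
 [585.2  78.2 168. ]]
lever pad top [[501.  -5. 138.]] tri (array([503.9,  -5.3, 140.1]), np.float64(0.8191888055149492))
sauce cap (array([452.7, 276.3, 235.5]), np.float64(0.5703502467493802)) soap tip (array([ 417.1, -262.9,  239.1]), np.float64(0.17039773815809384))
tin [[ 558.2 -238.5   37. ]] tomato [[536.  335.1  31. ]] counter edge [[331.3  21.    0. ]] cab edge ray [[579.3  29.8 600. ]]
t 0.1 pos [ 143.5 -633.6  291.3] shift [ 459.4 -613.4  -77.7] rot [-0.  -0.  -1.2] f [0.2 0.3 0.2] op 0.997 grip 0.0
```

Careful with the scale: shifts go in shares of 600 mm and turns go in shares of 4 rad. That gives: 317 mm / 600 = 0.5283, -147 mm / 600 = -0.245, -1.2 rad / 4 = -0.3.

```bash
echo '[[0.5283,-0.245,-0.1317,0,0,-0.3,0.6],[0.5283,-0.245,-0.1317,0,0,-0.3,0.6],[0.5283,-0.245,-0.1317,0,0,-0.3,0.6],[0.5283,-0.245,-0.1317,0,0,-0.3,0.6],[0.5283,-0.245,-0.1317,0,0,-0.3,0.6],[0.5283,-0.245,-0.1317,0,0,-0.3,0.6],[0.5283,-0.245,-0.1317,0,0,-0.3,0.6],[0.5283,-0.245,-0.1317,0,0,-0.3,0.6],[0.5283,-0.245,-0.1317,0,0,-0.3,0.6],[0.5283,-0.245,-0.1317,0,0,-0.3,0.6],[0.5283,-0.245,-0.1317,0,0,-0.3,0.6],[0.5283,-0.245,-0.1317,0,0,-0.3,0.6]]' | python3 drive.py 25
python3 -c "
from h import *
to(480,-100,340,-9);to(456,66,300,-9)"
```

```text
time: 1.1
ee_pos: [419.7, -420.9, 370.7]
tool_rot: [0.758, 0.652, -0.0, -0.0]
wrist_force: [-0.7, 0.1, -0.1]
opening: 0.601
grasp_force: 0.0
t 1.1 pos [ 419.7 -420.9  370.7] shift [326.3  11.4  30.6] rot [-0.001  0.     0.006] f [-0.7  0.1 -0.1] op 0.601 grip 0.0
t 1.1 pos [ 419.7 -420.9  370.7] shift [486.9 -37.2  70.7] rot [-0.001  0.     0.006] f [-0.7  0.1 -0.1] op 0.601 grip 0.0
```

Converted, 487 mm / 600 = 0.8117, 326 mm / 600 = 0.5433.

```bash
echo '[[0.5433,0.0183,0,0,0,0,0.6],[0.5433,0.0183,0,0,0,0,0.6],[0.5433,0.0183,0,0,0,0,0.6],[0.5433,0.0183,0,0,0,0,0.6],[0.5433,0.0183,0,0,0,0,0.6],[0.5433,0.0183,0,0,0,0,0.6],[0.5433,0.0183,0,0,0,0,0.6],[0.8117,-0.0617,0.1183,0,0,0,0.6],[0.8117,-0.0617,0.1183,0,0,0,0.6],[0.8117,-0.0617,0.1183,0,0,0,0.6],[0.8117,-0.0617,0.1183,0,0,0,0.6],[0.8117,-0.0617,0.1183,0,0,0,0.6]]' | python3 drive.py
python3 - <<'E'
from h import *
import cv2
to(456,66,226,-9)
E
```

```text
time: 2.1
ee_pos: [455.2, 61.9, 301.0]
tool_rot: [0.759, 0.651, -0.0, 0.0]
wrist_force: [0.8, -0.0, 0.1]
opening: 0.599
grasp_force: 0.0
t 2.1 pos [455.2  61.9 301. ] shift [ 4.3  0.1 75. ] rot [0.    0.001 0.003] f [ 0.8 -0.   0.1] op 0.599 grip 0.0
```

Converted, 74 mm / 600 = 0.1233, 60 mm / 600 = 0.1.

```bash
echo '[[0.0067,0,0.0333,0,0,0,0.6],[0.0067,0,0.0667,0,0,0,0.6],[0.0067,0,0.1,0,0,0,0.6],[0.0067,0,0.1233,0,0,0,0.6],[0.0067,0,0.1233,0,0,0,0.6]]' | python3 drive.py
python3 -c "
from h import *
cv2.imwrite('pics/g1.png',cv2.resize(np.hstack([capture('scene')[150:300,220:350],capture('top')[170:320,220:350]]),None,fx=3,fy=3,interpolation=2))
to(456,65.6,226,-9)"
```

```text
time: 2.52
ee_pos: [454.5, 64.0, 224.8]
tool_rot: [0.759, 0.651, -0.002, -0.002]
wrist_force: [-0.4, 0.3, 0.6]
opening: 0.601
grasp_force: 0.0
t 2.6167 pos [456.3  64.8 227.7] shift [ 0.8 -0.5  1.7] rot [-0.001  0.     0.006] f [-0.2  0.1  0.4] op 0.595 grip 0.0
```

View pics/g1.png

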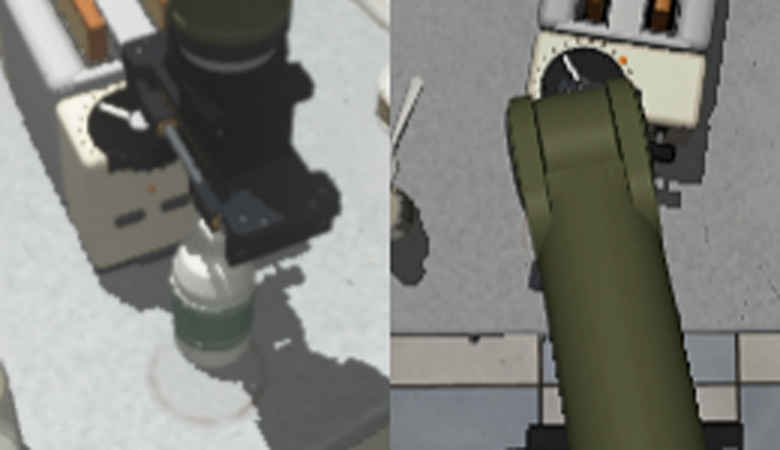

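Picture: the gripper straddles the pump head, which stands upright below it (bottle at ~(212,290) in the left crop). I'll close and lift.

Converted, -30 mm / 600 = -0.05, -20 mm / 600 = -0.0333.

```bash
echo '[[0.0017,0,0.0017,0,0,0,0],[0.0017,0,0.0017,0,0,0,0],[0.0017,0,0.0017,0,0,0,0],[0.0017,0,0.0017,0,0,0,0],[0.0017,0,0.0017,0,0,0,0],[0.0017,0,0.0017,0,0,0,0],[0.0017,0,0.0017,0,0,0,0],[0.0017,0,-0.0167,0,0,0,0],[0.0017,0,-0.0333,0,0,0,0],[0.0017,0,-0.05,0,0,0,0],[0.0017,0,-0.05,0,0,0,0]]' | python3 drive.py 25
python3 -c "
from h import *
to(433,-123,258,-9)"
```

```text
time: 3.53
ee_pos: [457.8, 67.3, 260.3]
tool_rot: [0.757, 0.653, 0.001, 0.001]
wrist_force: [0.8, 0.5, -3.1]
opening: 0.308
grasp_force: 25.0
t 3.5333 pos [457.8  67.3 260.3] shift [-191.8    3.5    2.3] rot [ 0.004 -0.     0.009] f [ 0.8  0.5 -3.1] op 0.308 grip 25.0
```

Converted, -192 mm / 600 = -0.32, -188 mm / 600 = -0.3133.

```bash
echo '[[-0.0167,0,0,0,0,0,0],[-0.0467,0,0,0,0,0,0],[-0.08,0.0017,0,0,0,0,0],[-0.1133,0.0017,0,0,0,0,0],[-0.1467,0.0033,0,0,0,0,0],[-0.18,0.0033,0,0,0,0,0],[-0.2133,0.005,0,0,0,0,0],[-0.2467,0.005,0,0,0,0,0],[-0.2767,0.005,0,0,0,0,0],[-0.3,0.005,0,0,0,0,0],[-0.3133,0.005,0,0,0,0,0],[-0.32,0.005,0,0,0,0,0]]' | python3 drive.py
echo '[[0,0,0,0,0,0,0],[0,0,0,0,0,0,0],[0,0,0.0133,0,0,0,0],[0,0,0.0267,0,0,0,0],[0,0,0.0333,0,0,0,0],[0,0,0.04,0,0,0,0],[0,0,0.0433,0,0,0,0],[0,0,0.0433,0,0,0,0],[0,0,0.0433,0,0,0,0]]' | python3 drive.py
```

```text
time: 4.53
ee_pos: [430.9, -124.5, 257.8]
tool_rot: [0.758, 0.652, -0.0, -0.0]
wrist_force: [0.1, 1.2, -2.4]
opening: 0.309
grasp_force: 25.0
time: 5.28
ee_pos: [431.3, -123.3, 231.8]
tool_rot: [0.757, 0.653, -0.0, -0.0]
wrist_force: [0.5, 0.0, -3.1]
opening: 0.307
grasp_force: 25.0
```

Converted, 4 mm / 600 = 0.0067, 2 mm / 600 = 0.0033.

```bash
echo '[[0,0,0.0033,0,0,0,0],[0,0,0.0067,0,0,0,0],[0,0,0.0067,0,0,0,0]]' | python3 drive.py; echo '[[0,0,0.0017,0,0,0,0],[0,0,0.0017,0,0,0,0],[0,0,0.0017,0,0,0,0]]' | python3 drive.py
```

```text
time: 5.53
ee_pos: [431.1, -123.4, 227.6]
tool_rot: [0.757, 0.653, -0.0, -0.0]
wrist_force: [0.1, 0.1, -2.6]
opening: 0.309
grasp_force: 25.0
time: 5.78
ee_pos: [431.6, -123.5, 227.3]
tool_rot: [0.757, 0.653, 0.0, 0.0]
wrist_force: [0.7, 0.8, 1.1]
opening: 0.301
grasp_force: 25.0
```

Force has flipped to positive, so the foot is on the worktop. I'll release, lift away and look.

Converted, -110 mm / 600 = -0.1833, -90 mm / 600 = -0.15.

```bash
echo '[[0,0,0,0,0,0,0.35],[0,0,0,0,0,0,0.4],[0,0,0,0,0,0,0.55],[0,0,0,0,0,0,0.55],[0,0,0,0,0,0,0.55],[0,0,-0.0333,0,0,0,0.55],[0,0,-0.0833,0,0,0,0.55],[0,0,-0.15,0,0,0,0.55],[0,0,-0.1833,0,0,0,0.55],[0,0,-0.1833,0,0,0,0]]' | python3 drive.py
python3 - <<'E'
from h import *
cv2.imwrite('pics/p1.png',cv2.resize(np.hstack([capture('scene')[110:310,205:415],capture('top')[145:345,255:415]]),None,fx=2.1,fy=2.1,interpolation=2))
to(470,-40,300,-9)
E
```

```text
time: 6.62
ee_pos: [433.4, -123.8, 341.9]
tool_rot: [0.757, 0.653, 0.002, 0.004]
wrist_force: [1.0, 0.4, -0.2]
opening: 0.524
grasp_force: 0.0
t 6.7167 pos [ 431.6 -123.4  337.3] shift [88.2 25.7 37.3] rot [0.001 0.001 0.009] f [-0.5 -0.8 -0.7] op 0.458 grip 0.0
```

View pics/p1.png

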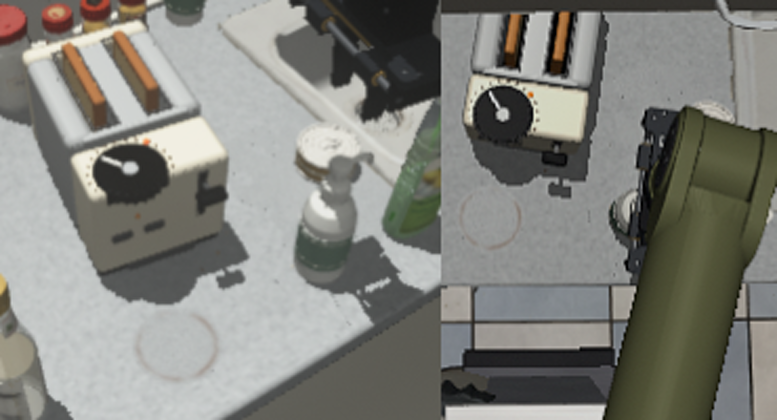

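Picture: the pump bottle stands upright at ~(325,235) in the left crop, clear of the toaster, and the line is unchanged. Next I'll plan the wheel stroke, using a fingertip corner in the ridges.

```bash
cat >> h.py <<'E'
YAW=np.radians(-9.2);HUB=np.array([560.4,67.])
EX=np.array([np.cos(YAW),np.sin(YAW)]);EY=np.array([-EX[1],EX[0]])
def tcp(phi,r,ya=36):
    p=np.radians(phi);a=np.radians(ya);Y=np.array([np.cos(a),np.sin(a)]);X=np.array([-Y[1],Y[0]])
    return HUB+r*(-np.cos(p)*EX+np.sin(p)*EY)-(15*Y-9.5*X)
E
python3 - <<'E'
from h import *
x,y=tcp(-42,60);print(x,y,readout.sense()["q"].round(2));to(x,y,290,36)
E
```

```text
492.2467889778562 33.366390045210515 [ 0.88 -0.13 -0.59  1.83 -0.07  1.42  0.15]
t 6.7167 pos [ 431.6 -123.4  337.3] shift [164.1  36.8  47.3] rot [ 0.001  0.001 -0.776] f [-0.5 -0.8 -0.7] op 0.458 grip 0.0
```

Converted, 164 mm / 600 = 0.2733, 120 mm / 600 = 0.2, -0.776 rad / 4 = -0.194.

```bash
echo '[[0.0667,0.015,0,0,0,-0.0313,0],[0.1333,0.03,0,0,0,-0.0625,0],[0.2,0.045,0,0,0,-0.0938,0],[0.2733,0.0617,0.0333,0,0,-0.125,0],[0.2733,0.0617,0.0667,0,0,-0.1563,0],[0.2733,0.0617,0.0783,0,0,-0.194,0],[0.2733,0.0617,0.0783,0,0,-0.194,0],[0.2733,0.0617,0.0783,0,0,-0.194,0],[0.2733,0.0617,0.0783,0,0,-0.194,0]]' | python3 drive.py 25
python3 - <<'E'
from h import *
x,y=tcp(-42,60);to(x,y,217,36)
E
```

```text
time: 7.47
ee_pos: [491.4, 33.3, 288.5]
tool_rot: [0.455, 0.891, -0.0, -0.001]
wrist_force: [0.2, 0.1, -1.6]
opening: 0.004
grasp_force: 0.0
t 7.4667 pos [491.4  33.3 288.5] shift [-0.6  0.8 71.5] rot [-0.002 -0.002 -0.001] f [ 0.2  0.1 -1.6] op 0.004 grip 0.0
```

Converted, 72 mm / 600 = 0.12, 60 mm / 600 = 0.1.

```bash
echo '[[0,0,0.05,0,0,0,0],[0,0,0.1,0,0,0,0],[0,0,0.12,0,0,0,0],[0,0,0.12,0,0,0,0],[0,0,0.12,0,0,0,0]]' | python3 drive.py
python3 - <<'E'
from h import *
np.set_printoptions(precision=1,suppress=True)
cv2.imwrite('pics/w1.png',cv2.resize(capture('scene')[130:270,210:370],None,fx=4,fy=4,interpolation=2))
s=readout.sense();print(s["ee_pos"])
Rt=R.from_quat(s["tool_rot"]);c0=np.r_[tcp(-42,60),217]
for ph,r in[(-42,60),(-42,44),(-42,37),(-36,37),(-30,37),(-24,37),(-18,37),(-12,37),(-6,37),(0,37),(6,37),(12,37),(18,37),(24,37),(30,37),(30,60)]:
    print(ph,r,Rt.inv().apply(np.r_[tcp(ph,r),217]-c0))
E
```

```text
time: 7.88
ee_pos: [492.0, 33.3, 218.0]
tool_rot: [0.454, 0.891, -0.0, -0.0]
wrist_force: [0.5, 0.5, 0.2]
opening: 0.005
grasp_force: 0.0
[492.7  33.4 219. ]
-42 60 [0. 0. 0.]
-42 44 [-0.9 16.   0. ]
-42 37 [-1.3 23.   0. ]
-36 37 [ 2.6 23.4  0. ]
-30 37 [ 6.4 24.2  0. ]
-24 37 [10.1 25.4  0. ]
-18 37 [13.6 27.   0. ]
-12 37 [16.9 28.9  0. ]
-6 37 [20.1 31.2  0. ]
0 37 [22.9 33.8  0. ]
6 37 [25.5 36.7  0. ]
12 37 [27.8 39.8  0. ]
18 37 [29.7 43.2  0. ]
24 37 [31.3 46.7  0. ]
30 37 [32.5 50.4  0. ]
30 60 [54.7 44.5  0. ]
```

View pics/w1.png

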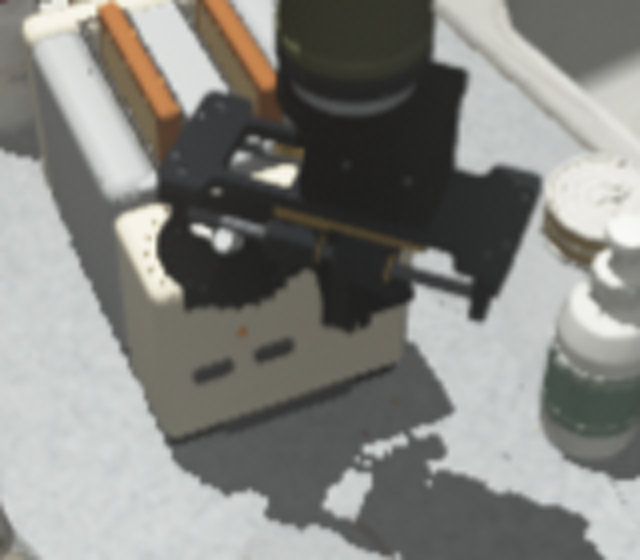

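Picture: the closed fingers (~(345,300)) stand just right of and in front of the wheel (~(225,260)), at its height. Now the approach and a first sweep.

Converted, 23 mm / 600 = 0.0383, 21 mm / 600 = 0.035.

```bash
echo '[[-0.0017,0.0167,0,0,0,0,0],[-0.0017,0.03,0,0,0,0,0],[-0.0017,0.035,0,0,0,0,0],[-0.0017,0.0383,0,0,0,0,0],[-0.0017,0.0383,0,0,0,0,0]]' | python3 drive.py
echo '[[0.0067,0,0,0,0,0,0],[0.0133,0.0017,0,0,0,0,0],[0.0183,0.0033,0,0,0,0,0],[0.025,0.0067,0,0,0,0,0],[0.03,0.01,0,0,0,0,0],[0.03,0.01,0,0,0,0,0]]' | python3 drive.py
```

```text
time: 8.35
ee_pos: [511.7, 46.5, 218.4]
tool_rot: [0.454, 0.891, 0.0, 0.0]
wrist_force: [-0.5, -0.0, -0.4]
opening: 0.008
grasp_force: 0.0
time: 8.85
ee_pos: [505.3, 65.4, 218.0]
tool_rot: [0.453, 0.891, 0.0, 0.0]
wrist_force: [0.2, -0.1, -0.3]
opening: 0.005
grasp_force: 0.0
```

```bash
python3 - <<'E'
from h import *
a=capture('scene')
cv2.imwrite('pics/w2.png',cv2.resize(a[150:250,220:320],None,fx=6,fy=6,interpolation=2))
to(0,0,0,36)
E
```

```text
t 8.9 pos [505.4  64.8 217.9] shift [ 245.  -446.8  217.8] rot [0.    0.    0.001] f [ 0.1 -0.  -0.6] op 0.005 grip 0.0
```

View pics/w2.png

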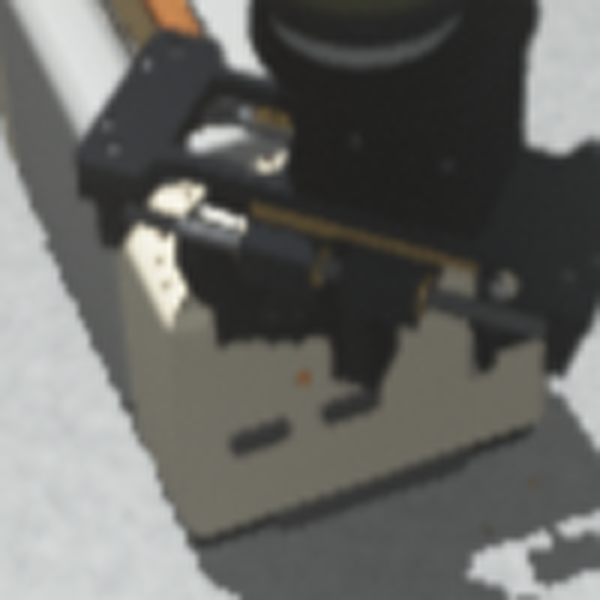

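Picture: fingertips (~(360,350)) are in front of the wheel but not touching: they're slimmer than assumed. I'll go back and feel inwards from the right.

Converted, -17 mm / 600 = -0.0283, -10 mm / 600 = -0.0167.

```bash
echo '[[-0.0083,-0.0067,0,0,0,0,0],[-0.0167,-0.0083,0,0,0,0,0],[-0.0283,-0.0083,0,0,0,0,0],[-0.0283,-0.0067,0,0,0,0,0],[-0.0283,-0.0067,0,0,0,0,0]]' | python3 drive.py|grep -E "pos|wrist"
for i in 1 2 3; do echo '[[0,0.0017,0,0,0,0,0],[0,0.0025,0,0,0,0,0],[0,0.0025,0,0,0,0,0]]' | python3 drive.py|grep -E "ee_pos|wrist"; done
```

```text
ee_pos: [512.8, 47.2, 217.8]
wrist_force: [-0.3, -0.4, 0.4]
ee_pos: [513.5, 49.3, 217.8]
wrist_force: [0.1, -0.4, 0.2]
ee_pos: [514.5, 49.9, 217.8]
wrist_force: [-1.5, -0.8, 0.2]
ee_pos: [514.8, 50.1, 217.6]
wrist_force: [-6.0, -1.6, 3.7]
```

Converted, 12.5 mm / 600 = 0.0208, 8.6 mm / 600 = 0.0143.

```bash
echo '[[0.0073,0.0022,0,0,0,0,0],[0.0143,0.0052,0,0,0,0,0],[0.0208,0.009,0,0,0,0,0],[0.0208,0.009,0,0,0,0,0]]' | python3 drive.py|grep -E "ee_pos|wrist"
python3 - <<'E'
from h import *
a=capture('scene')
cv2.imwrite('pics/w3.png',cv2.resize(a[150:230,220:320],None,fx=5,fy=5,interpolation=2))
E
```

```text
ee_pos: [511.2, 64.3, 217.5]
wrist_force: [-6.6, 2.1, 4.6]
```

View pics/w3.png

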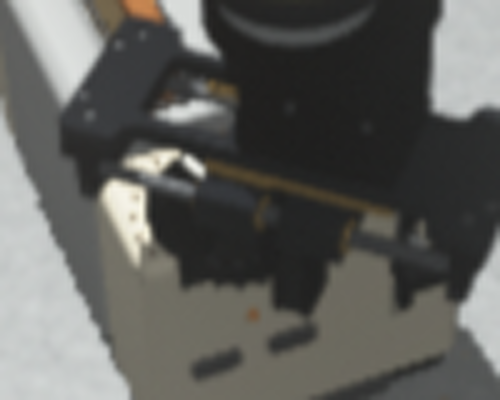

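Picture: the line tip has turned clockwise, to ~(190,162) in the crop (px ~(258,182)), so the drag works. Continuing the sweep.

Converted, 17.7 mm / 600 = 0.0295, 14.1 mm / 600 = 0.0235.

```bash
echo '[[0.0062,0.0048,0,0,0,0,0],[0.0115,0.0102,0,0,0,0,0],[0.0163,0.0162,0,0,0,0,0],[0.0203,0.0225,0,0,0,0,0],[0.0235,0.0295,0,0,0,0,0],[0.0235,0.0295,0,0,0,0,0]]' | python3 drive.py|grep -E "ee_pos|wrist"
echo '[[0.0022,0.0073,0,0,0,0,0],[0.0033,0.0117,0,0,0,0,0],[0.0033,0.0117,0,0,0,0,0]]' | python3 drive.py|grep -E "ee_pos|wrist"
```

```text
ee_pos: [515.2, 87.5, 216.5]
wrist_force: [-10.6, 1.4, 3.2]
ee_pos: [520.4, 95.5, 216.4]
wrist_force: [-6.3, 6.7, -3.5]
```

Converted, -130 mm / 600 = -0.2167, -110 mm / 600 = -0.1833.

```bash
echo '[[0.0233,-0.0117,0,0,0,0,0],[0.035,-0.035,0,0,0,0,0],[0.035,-0.035,-0.05,0,0,0,0],[0.035,-0.035,-0.1167,0,0,0,0],[-0.0667,-0.15,-0.1167,0,0,0,0],[-0.1167,-0.1833,-0.1167,0,0,0,0],[-0.15,-0.2167,-0.1167,0,0,0,0],[-0.15,-0.2167,-0.1167,0,0,0,0],[-0.15,-0.2167,-0.1167,0,0,0,0]]' | python3 drive.py|grep -E "ee_pos|wrist"
cat > wl.py <<'E'
from h import *
import sys
I={n:capture(n) for n in("scene","top")}
for n,c in(("scene",(267,189.6)),("top",(284.1,199))):
    f=I[n];m=(f.min(2)>110).astype(np.uint8);k=np.zeros_like(m);cv2.circle(k,(round(c[0]),round(c[1])),16,1,-1)
    q=np.argwhere(m&k)[:,::-1].astype(float);p=plane(n,q,168)[:,:2];b=p-plane(n,[c],168)[0,:2]
    u=b@np.c_[EX,EY];r=np.hypot(*u.T);s=(r>14)&(r<36);sat=f[q[:,1].astype(int),q[:,0].astype(int)].astype(int)
    s&=(sat.max(1)-sat.min(1)<25);a=np.degrees(np.arctan2(u[s,1],u[s,0]));print(n,s.sum(),"left-of-back deg",np.round(np.sort(a)),"theta",np.radians(105-np.median(a)).round(3))
cv2.imwrite(sys.argv[1],cv2.resize(np.hstack([I["scene"][160:220,230:310],I["top"][165:225,255:335]]),None,fx=5,fy=5,interpolation=2))
E
python3 wl.py pics/w4.png
```

```text
ee_pos: [470.4, -65.4, 287.8]
wrist_force: [0.2, -0.8, -0.2]
scene 19 left-of-back deg [-35. -33. -32. -31. -31. -30. -30. -29. -28. -27. -27. -26. -22. -22.
 -22. -22. -22. -22. -13.] theta 2.308
top 15 left-of-back deg [-35. -35. -35. -32. -32. -31. -30. -29. -28. -27. -27. -26. -26. -24.
 -21.] theta 2.336
```

View pics/w4.png

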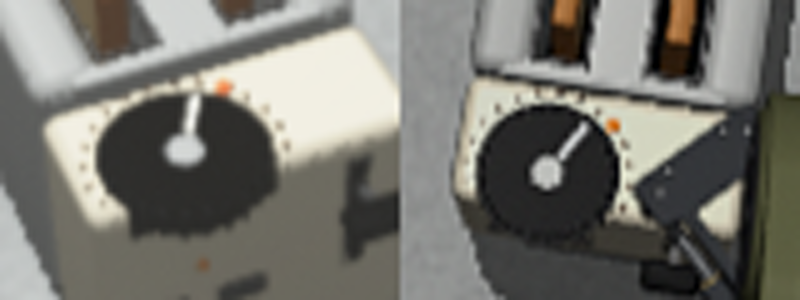

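Picture: the line sits one dot short of the orange one (theta ≈2.33, so stop 2.356; scene and top agree). One more click is needed.

```bash
python3 - <<'E'
from h import *
to(496.4,66.7,287,36);to(496.4,66.7,218,36)
E
```

```text
t 12.05 pos [471.4 -58.8 287.9] shift [87.1 93.7  1. ] rot [ 0.001  0.    -0.004] f [ 0.2  1.1 -0.1] op 0.003 grip 0.0
t 12.05 pos [471.4 -58.8 287.9] shift [87.1 93.6 70. ] rot [ 0.001  0.    -0.004] f [ 0.2  1.1 -0.1] op 0.003 grip 0.0
```

Careful with the scale: shifts go in shares of 600 mm and turns go in shares of 4 rad. That gives: 94 mm / 600 = 0.1567, 87 mm / 600 = 0.145.

```bash
echo '[[0.05,0.0533,0,0,0,0,0],[0.1,0.1067,0,0,0,0,0],[0.145,0.1567,0,0,0,0,0],[0.145,0.1567,0.0333,0,0,0,0],[0.145,0.1567,0.0833,0,0,0,0],[0.145,0.1567,0.1167,0,0,0,0],[0.145,0.1567,0.1167,0,0,0,0],[0.145,0.1567,0.1167,0,0,0,0],[0.145,0.1567,0.1167,0,0,0,0]]' | python3 drive.py|grep -E "ee_pos|wrist"
python3 -c "
from h import *
to(509,64.7,218,36);to(511.2,64.3,218,36)"
```

```text
ee_pos: [496.9, 69.1, 219.2]
wrist_force: [0.2, -1.3, -0.8]
t 12.8 pos [496.9  69.1 219.2] shift [-10.7   7.2   1.2] rot [0.002 0.001 0.001] f [ 0.2 -1.3 -0.8] op 0.004 grip 0.0
t 12.8 pos [496.9  69.1 219.2] shift [-12.3   8.7   1.2] rot [0.002 0.001 0.001] f [ 0.2 -1.3 -0.8] op 0.004 grip 0.0
```

Converted, -9 mm / 600 = -0.015, 8 mm / 600 = 0.0133.

```bash
echo '[[-0.0083,0.0075,0.0017,0,0,0,0],[-0.015,0.0133,0.0017,0,0,0,0],[-0.015,0.0133,0.0017,0,0,0,0],[-0.015,0.0133,0.0017,0,0,0,0]]' | python3 drive.py|grep -E "ee_pos|wrist"; for i in 1 2; do echo '[[-0.0017,0.0017,0,0,0,0,0],[-0.0017,0.0017,0,0,0,0,0]]' | python3 drive.py|grep -E "ee_pos|wrist"; done
```

```text
ee_pos: [508.6, 65.2, 217.4]
wrist_force: [-0.0, -0.4, -0.6]
ee_pos: [509.5, 65.0, 217.0]
wrist_force: [0.3, 0.3, -0.2]
ee_pos: [510.4, 65.0, 216.7]
wrist_force: [-1.2, -0.9, 0.4]
```

Converted, -1 mm / 600 = -0.0017.

```bash
echo '[[-0.0017,0.0017,0,0,0,0,0],[-0.0017,0.0017,0,0,0,0,0]]' | python3 drive.py|grep -E "ee_pos|wrist"; echo '[[0.0033,0.0025,0,0,0,0,0],[0.0067,0.005,0,0,0,0,0],[0.01,0.0083,0,0,0,0,0],[0.0133,0.0117,0,0,0,0,0],[0.0133,0.0117,0,0,0,0,0]]' | python3 drive.py|grep -E "ee_pos|wrist"; echo '[[0.0058,-0.0058,0,0,0,0,0],[0.0183,-0.0183,0,0,0,0,0],[0.0233,-0.0233,0,0,0,0,0],[0.0233,-0.0233,0,0,0,0,0]]' | python3 drive.py|grep -E "ee_pos|wrist"; python3 wl.py pics/w5.png
```

```text
ee_pos: [510.9, 64.9, 216.6]
wrist_force: [-5.5, 0.1, 3.5]
ee_pos: [511.1, 74.9, 216.0]
wrist_force: [-5.2, 3.1, 1.1]
ee_pos: [493.1, 78.6, 217.0]
wrist_force: [-0.2, 1.0, -0.2]
scene 5 left-of-back deg [ 94.  96.  98. 100. 103.] theta 0.12
top 0 left-of-back deg [] theta nan
  return _methods._mean(a, axis=axis, dtype=dtype,
  ret = ret.dtype.type(ret / rcount)
```

Converted, -103 mm / 600 = -0.1717, -90 mm / 600 = -0.15, -0.785 rad / 4 = -0.1963.

```bash
echo '[[0,0,-0.0667,0,0,0,0],[0,0,-0.1167,0,0,0,0],[-0.05,-0.05,-0.1167,0,0,-0.0313,0],[-0.1,-0.1,-0.1167,0,0,-0.0625,0],[-0.15,-0.15,-0.1167,0,0,-0.0938,0],[-0.1717,-0.1717,-0.1167,0,0,-0.125,0],[-0.1717,-0.1717,-0.1167,0,0,-0.1563,0],[-0.1717,-0.1717,-0.1167,0,0,-0.1963,0],[-0.1717,-0.1717,-0.1167,0,0,-0.1963,0],[-0.1717,-0.1717,-0.1167,0,0,-0.1963,0]]' | python3 drive.py|grep -E "ee_pos|wrist"
python3 wl.py pics/w6.png; python3 -c "
from h import *
to(499.3,-4.2,287,80.8)"
```

```text
ee_pos: [471.1, -66.2, 287.0]
wrist_force: [0.2, 0.1, -0.8]
scene 18 left-of-back deg [-50. -48. -48. -47. -47. -46. -44. -44. -43. -41. -41. -40. -39. -39.
 -37. -37. -35. -31.] theta 2.572
top 13 left-of-back deg [-54. -50. -49. -47. -47. -46. -45. -44. -43. -43. -42. -41. -40.] theta 2.618
t 15.4167 pos [471.  -65.5 287. ] shift [-18.1  65.1  -0. ] rot [-0.     0.    -0.001] f [ 0.1 -0.6  0.8] op 0.006 grip 0.0
```

View pics/w6.png

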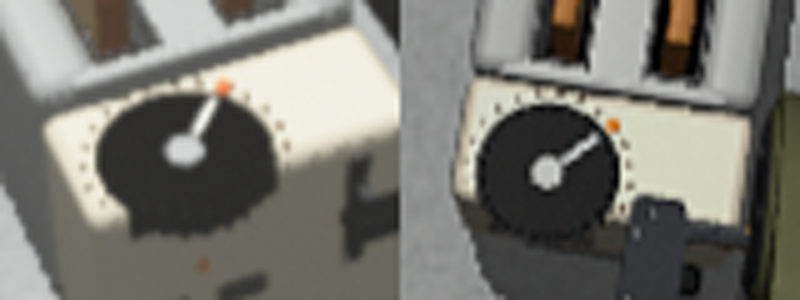

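Picture: the white line is on the orange dot in both views (theta 2.57 and 2.62). Now the lever.

Converted, 70 mm / 600 = 0.1167, 65 mm / 600 = 0.1083.

```bash
echo '[[-0.015,0.055,0,0,0,0,0],[-0.03,0.1083,0,0,0,0,0],[-0.03,0.1083,0,0,0,0,0],[-0.03,0.1083,0.05,0,0,0,0],[-0.03,0.1083,0.1,0,0,0,0],[-0.03,0.1083,0.1167,0,0,0,0],[-0.03,0.1083,0.1167,0,0,0,0]]' | python3 drive.py|grep -E "ee_pos|wrist"
echo '[[0,0,0.0083,0,0,0,0],[0,0,0.02,0,0,0,0],[0,0,0.03,0,0,0,0],[0,0,0.0367,0,0,0,0],[0,0,0.0367,0,0,0,0]]' | python3 drive.py|grep -E "ee_pos|wrist"
```

```text
ee_pos: [497.0, -4.0, 214.4]
wrist_force: [-1.4, -0.2, 0.5]
ee_pos: [499.6, -4.1, 195.2]
wrist_force: [2.3, -0.1, 2.9]
```

Converted, 18 mm / 600 = 0.03, 16 mm / 600 = 0.0267.

```bash
echo '[[0,0,0.01,0,0,0,0],[0,0,0.02,0,0,0,0],[0,0,0.0267,0,0,0,0],[0,0,0.03,0,0,0,0],[0,0,0.03,0,0,0,0]]' | python3 drive.py|grep -E "ee_pos|wrist"; echo '[[0,0,0.0033,0,0,0,0],[0,0,0.005,0,0,0,0],[0,0,0.005,0,0,0,0]]' | python3 drive.py|grep -E "ee_pos|wrist"
```

```text
ee_pos: [499.1, -4.2, 176.9]
wrist_force: [1.7, -0.2, 4.2]
ee_pos: [499.1, -4.2, 173.9]
wrist_force: [2.1, 0.6, 3.9]
```

Converted, 1.5 mm / 600 = 0.0025, 1 mm / 600 = 0.0017.

```bash
echo '[[0,0,0.0017,0,0,0,0],[0,0,0.0025,0,0,0,0],[0,0,0.0025,0,0,0,0]]' | python3 drive.py|grep -E "ee_pos|wrist"; echo '[[0,0,-0.0083,0,0,0,0],[0,0,-0.0167,0,0,0,0],[0,0,-0.05,0,0,0,0],[0,0,-0.1167,0,0,0,0],[0,0,-0.1833,0,0,0,0],[0.0333,-0.0667,-0.2,0,0,0,0],[0.05,-0.1333,-0.2,0,0,0,0],[0.05,-0.1833,-0.2,0,0,0,0],[0.05,-0.1833,-0.2,0,0,0,0],[0.05,-0.1833,-0.2,0,0,0,0]]' | python3 drive.py|grep -E "ee_pos|wrist"
python3 - <<'E'
from h import *
cv2.imwrite('pics/end.png',cv2.resize(np.hstack([capture('scene')[120:320,190:430],capture('top')[145:345,190:340]]),None,fx=2,fy=2,interpolation=2))
E
python3 wl.py pics/x.png
```

```text
ee_pos: [499.1, -4.2, 173.0]
wrist_force: [1.9, -0.5, 7.6]
ee_pos: [450.0, -109.7, 291.6]
wrist_force: [-0.2, 0.7, 0.3]
scene 18 left-of-back deg [-50. -48. -48. -47. -47. -46. -44. -44. -43. -41. -41. -40. -39. -39.
 -37. -37. -35. -31.] theta 2.572
top 13 left-of-back deg [-54. -50. -49. -47. -47. -46. -45. -44. -43. -43. -42. -41. -40.] theta 2.618
```

View pics/end.png

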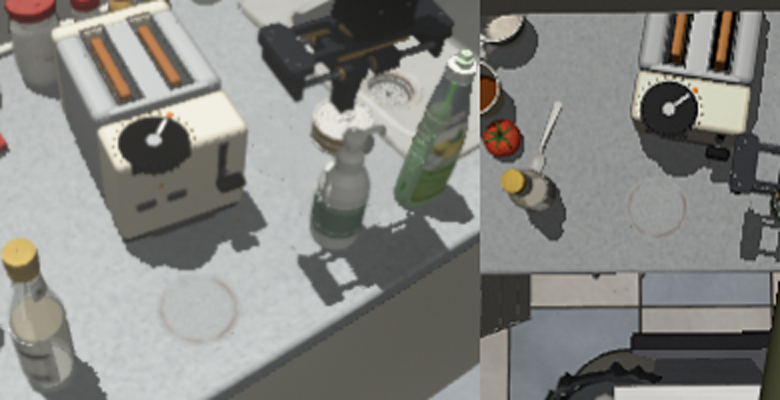

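Picture: the lever tab stays down at ~(230,180), the slices have sunk, the line is on the orange dot at ~(170,115), all bottles are upright, and the gripper is free above. Handing in.

```bash
python3 -c "
from cell import env, job, readout, capture, camera_info
print(job.sign_off())"
```

```text
the job is handed in; nothing more can be done
None
```

The job is handed in with no verdict shown; in the last pictures the pump bottle stands upright well clear of the toaster, the white line is on the orange dot and the lever is caught down.

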